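# Clamp an archive disc and hold the microscope over its fault mark

### The job

Inspect the archive disc: take the orange clamp ring from the kit board, seat it flat on the disc over the spindle of the inspection stand and let it go. Then take the white microscope upright out of its well, carry it over the top of the rack of disc cases, and finish while still holding it, steady and upright, lens down and centred over the red mark with the lens about 10 mm above the disc. The microscope must never touch the disc or stand, nothing may bump the rack, and the mouse, pen pot and loose disc case stay where they are.

Things in the scene. Friction and masses are not known exactly. Their poses are not given: they have to be found in the camera images.
- clamp: Orange clamp ring, a short upright tube: outer diameter 34 mm, bore 18 mm, height 34 mm, 120 g (varies by a third). Loose; stands on the black rubber patch of the kit board. Origin at the centre of its underside, z up along the bore.
- microscope: Wireless pocket microscope, an upright round stick 95 mm tall, 110 g (varies by a third): black nose 28 mm in diameter for the lowest 16 mm, then a white barrel 36 mm in diameter up to 90 mm, blue cap to 95 mm. Stands nose down in the well of the kit board. Origin at the centre of its underside, which is the lens; z up along the barrel.
- kit_board: Fixed grey board 210 x 110 mm, 10 mm thick, on the desk on one side of the rack (left or right). Origin at the centre of its underside, x along its length. The well is a grey collar (inside diameter 33 mm, outside 45 mm, rising 13 mm above the board's top) centred 60 mm from the origin along +x, with the microscope in it; the clamp stands around 55 mm along -x.
- stand: Fixed inspection stand on the other side of the rack: black round base 136 mm in diameter carrying a white disc 120 mm in diameter whose top is 26 mm above the desk. At its centre a steel spindle 13 mm in diameter rises 10 mm above the disc, its top 4 mm tapered. Origin at the centre of the underside, z up; the seated clamp's underside is 26 mm above the origin.
- mark (a point): Centre of the red fault mark, a red dot 14 mm in diameter on the disc's top face, 46 mm from the disc's centre along the stand's +x (its direction varies all round). The point lies on the disc's top face. (A blue square on the opposite side is only the label.)
- rack: Fixed rack with five disc cases on edge, between kit board and stand, 160 mm long along its own x, 72 mm wide along its y, 130 mm tall. Origin at the centre of its underside. Not to be touched.
- mouse: Bystander: black computer mouse 110 x 60 x 35 mm on a green mat at the left edge of the work. Origin at the centre of its underside.
- pen_pot: Bystander: dark round pen pot, 80 mm in diameter, 95 mm tall, pens up to 155 mm, beyond the rack. Origin at the centre of its underside.
- case: Bystander: white closed disc case lying flat, 142 x 125 x 10 mm, at the right edge of the work. Origin at the centre of its underside.

How it is judged:
By the outcome, as a careful person would: the job done as asked, in the order asked, and still so for the second after the job is handed in, while the arm keeps its last pose, push and grip.
It also fails if it takes over 64 s, if anything falls off the work surface, if the arm or the gripper's body presses on something with over 40 N, if the wrist force passes 120 N, or if a joint passes its speed limit or range.

### The arm

A 6-joint arm with a two-finger parallel gripper is mounted at the origin on the work surface. World frame = base frame: x ahead of the robot, y to its left, z up, the work surface at z = 0. Lengths are in m, angles in rad, forces in N, time in s.
With the tool pointing down it reaches from about 0.325 to 1 m from the base axis. Payload 5.1 kg.
Tool frame: the origin (TCP) lies on the centre line of the jaws, within the pads' length; the fingertips stand 19 mm ahead of it and the grasp point (between the pads) is the TCP (nose_length is the distance from the TCP to the fingertips, in m); z points along the fingers, y is the direction in which the jaws open and shut (so a half turn about z gives the same grasp; the last joint's range is limited). The gripper opens to 85 mm and grips with 20 to 120 N. Pads are 22 mm wide; open, the fingers measure 114 mm over their backs; the gripper's body (76 mm by 85 mm) begins 54 mm behind the grasp point. The pads swing forward as they close: fully open they stand 13 mm farther back than shut.
Start: joints at [1.096, 0.124, 1.65, -0, 1.367, -0.083], TCP at [0.248, 0.601, 0.25] pointing down, gripper open.
Joint ranges: [-2.61, 2.61], [-1.02, 2.33], [0.03, 2.71], [-1.35, 4.49], [0.32, 2.68], [-2.91, 2.91]. Speed limits (rad/s): [2.57, 2.57, 3.14, 3.14, 3.14, 3.14].

### API

Orientations are given as a unit quaternion [w, x, y, z].
In Python, from rig import * gives the robot as it stands.
- The arm moves only by the tool drive_tool, never from a script. Its argument "targets" is a list of rows, each an object of numbers: "claw": the opening, from 0 (shut) to 1 (fully open); "dx", "dy", "dz": the shift along the tool's x, y, z scaled (see below); "ax", "ay", "az": the turn, a rotation vector about the tool's x, y, z scaled (see below). A call has 1 to 12 rows; each row is the pose to reach, as a shift and turn from the pose commanded when the call began, along the tool's axes at that moment; what a row does not reach only later rows make up. The controller multiplies each number of a shift by 0.25 m and each number of a turn by 45 degrees. A row lasts 1/12 s, in which the tool goes at most 41.7 mm and 7.16 degrees, less where a joint would pass 70% of its speed; a pose out of reach is approached as far as the arm can. A call with a number of a shift or a turn outside -1 to 1 is refused whole. A call with a gripper value outside its range is refused whole. The fingers move at their own pace and stop on an object; "newtons" is the grip in N (left out, the last holds). Time passes only in rows, so rows that repeat a pose let the fingers close. It gives the time, the measured TCP pose, the force and the opening at its end, in the units of the state.
- sense(): the state, without advancing time (a new reading comes with each control period).
- read_camera(name): name is "side" or "top"; returns a dict with "frame" (480x640x3 uint8, blue, green, red), "fx", "fy", "cx", "cy" (pixels), "rvec" (rotation vector, rad) and "tvec" (3), from world to camera coordinates, as OpenCV has them. Camera axes: x right, y down, z forward; pixel columns grow to the right and rows downward; lengths in m; the calibration is good to about 2 mm. A picture is of the moment at which its call begins. There is no depth.
- hand_in(): hands the job in, once; it reports no verdict.
The state is a dict: "t": time; "joint_positions": joint angles; "qvel": joint speeds; "tau": joint torques, N m; "tool_pos": TCP position; "tcp_rot": TCP orientation; "wrist_force": force on the tool from outside, world axes, zero at the start; "ft_torque": the same for the moment, N m; "opening": opening from 0.0 (shut) to 1.0 (fully open).
Only numpy, scipy, OpenCV 4.12 (cv2) and the standard library are available. Lean on these libraries where they do the work, as an engineer would, in place of code of your own. Each camera call takes 0.05 s, during which the arm holds its last target.

## Working session

There is one attempt and no reset: what is moved stays moved. The work goes in short steps, Python scripts to look and compute and a tool call to move; the robot and the scene stay as the last step left them, time stands still between calls to the robot, and variables do not carry over. Pictures are saved under pics/ and viewed, and the job is handed in when it is done.

Besides the shell and the picture viewer there is one more tool, called as name([rows], argument=value, ...), one row to a line, values as JSON. drive_tool: Moves the arm, as the interface text tells. Its arguments: {"type":"object","properties":{"targets":{"type":"array","items":{"type":"object","properties":{"claw":{"type":"number"},"dx":{"type":"number","minimum":-1,"maximum":1},"dy":{"type":"number","minimum":-1,"maximum":1},"dz":{"type":"number","minimum":-1,"maximum":1},"ax":{"type":"number","minimum":-1,"maximum":1},"ay":{"type":"number","minimum":-1,"maximum":1},"az":{"type":"number","minimum":-1,"maximum":1}}}},"newtons":{"type":"number"}},"required":["targets"]}

```bash
ls; mkdir -p pics; python3 - <<'E'
from rig import *
import cv2
print(sense())
for n in ("side","top"):
    c=read_camera(n); cv2.imwrite(f"pics/{n}0.png",c["frame"])
    print(n,{k:v for k,v in c.items() if k!="frame"})
    import pickle; pickle.dump(c,open(f"{n}0.pkl","wb"))
E
```

```text
pics
{'t': 0.0, 'joint_positions': array([ 1.09637750e+00,  1.24500715e-01,  1.65170108e+00, -6.84509487e-07,
        1.36750140e+00, -8.25871456e-02]), 'qvel': array([-0.00027028, -0.00205096,  0.00014974,  0.00115516, -0.00023771,
        0.00146945]), 'tau': array([ 5.61250927e-04, -4.23625875e+01, -3.65449691e+01,  5.78940740e-05,
        6.94005430e-03,  5.54063845e-06]), 'tool_pos': array([0.24797515, 0.60020856, 0.24903981]), 'tcp_rot': array([-2.89789107e-04,  1.94664760e-01,  9.80869266e-01, -1.01470075e-03]), 'wrist_force': array([-0.30576696, -0.09639256, -0.62509138]), 'ft_torque': array([-0.02395845,  0.00094219,  0.03940315]), 'opening': 1.0008845840738123}
side {'fx': 613.9747260366423, 'fy': 613.9747260366423, 'cx': 316.5597516699626, 'cy': 238.31565547165934, 'rvec': array([ 2.02016725, -0.83128521,  0.4184242 ]), 'tvec': array([-0.42309674,  0.29035006,  1.13142654])}
top {'fx': 589.997897908092, 'fy': 589.997897908092, 'cx': 310.6454634781312, 'cy': 248.1515864956911, 'rvec': array([ 2.04589934, -2.17923759,  0.22142771]), 'tvec': array([0.03016287, 0.61748649, 1.20995048])}
```

View pics/side0.png

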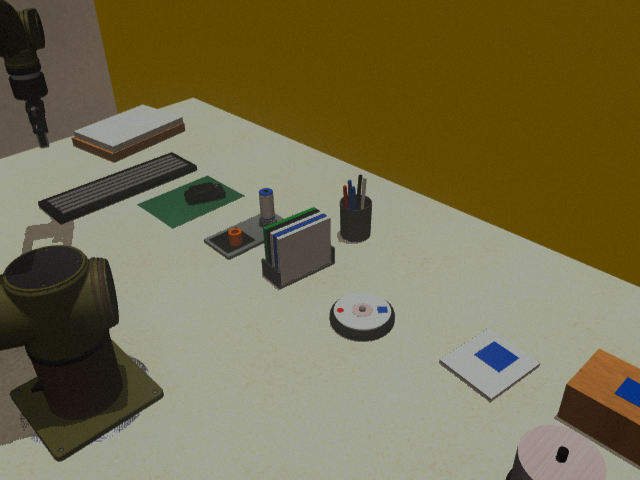

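View pics/top0.png

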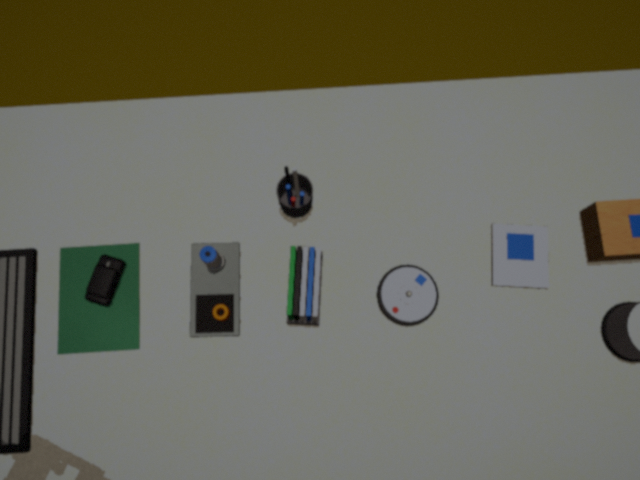

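The side view shows the clamp at (235,237), the microscope at (266,205), the rack at (300,250) and the stand at (362,314). The top view has the clamp at (221,312), the microscope cap at (208,254), the rack near (305,285), the stand at (408,294) and the red mark at (395,310). Next I'll measure these with colour masks.

```bash
cat > h.py <<'E'
import numpy as np, cv2, pickle
def Rt(c):
    return cv2.Rodrigues(np.array(c["rvec"]))[0], np.array(c["tvec"])
def cast(c,px,z):
    R,t=Rt(c); d=R.T@np.array([(px[0]-c["cx"])/c["fx"],(px[1]-c["cy"])/c["fy"],1.]); o=-R.T@t
    return o+d*(z-o[2])/d[2]
def proj(c,P):
    R,t=Rt(c); q=R@np.array(P)+t; return np.array([c["fx"]*q[0]/q[2]+c["cx"],c["fy"]*q[1]/q[2]+c["cy"]])
def blobs(c,kind,roi=None,minA=8):
    hsv=cv2.cvtColor(c["frame"],cv2.COLOR_BGR2HSV); H,S,V=cv2.split(hsv)
    m={"orange":(H>5)&(H<20)&(S>150)&(V>110),"red":((H<6)|(H>172))&(S>130)&(V>90),
       "blue":(H>100)&(H<130)&(S>120)&(V>60),"white":(S<60)&(V>140),"dark":(V<60),"grey":(S<60)&(V>60)&(V<140)}[kind].astype(np.uint8)
    if roi is not None:
        k=np.zeros_like(m); x0,y0,x1,y1=roi; k[y0:y1,x0:x1]=1; m&=k
    n,l,s,ce=cv2.connectedComponentsWithStats(m)
    return m,[(s[i,4],ce[i].round(2),s[i,:4]) for i in range(1,n) if s[i,4]>=minA]
E
python3 - <<'E'
from h import *
T=pickle.load(open("top0.pkl","rb"));S=pickle.load(open("side0.pkl","rb"))
for n,c in(("top",T),("side",S)):
    R,t=Rt(c);print(n,"cam pos",-R.T@t)
    for k in("orange","red","blue"):
        for b in blobs(c,k)[1]: print(n,k,b)
def crop(c,x0,y0,x1,y1,f,n): cv2.imwrite(n,cv2.resize(c["frame"][y0:y1,x0:x1],None,fx=f,fy=f,interpolation=cv2.INTER_CUBIC))
crop(T,180,230,450,350,2.9,"pics/topc.png")
crop(S,190,170,410,350,3.3,"pics/sidec.png")
E
```

```text
top cam pos [0.35715114 0.00227385 1.3109605 ]
top orange (np.int32(10), array([629.9, 206.8]), array([628, 204,   5,   6], dtype=int32))
top orange (np.int32(8), array([627.62, 211.12]), array([626, 209,   4,   5], dtype=int32))
top orange (np.int32(10), array([612.5, 216.8]), array([610, 215,   7,   4], dtype=int32))
top orange (np.int32(8), array([606.88, 233.5 ]), array([604, 232,   6,   4], dtype=int32))
top orange (np.int32(15), array([617.13, 238.07]), array([612, 237,  11,   4], dtype=int32))
top orange (np.int32(31), array([633.19, 245.13]), array([628, 239,  12,  11], dtype=int32))
top orange (np.int32(23), array([619.61, 251.57]), array([614, 249,  11,   5], dtype=int32))
top orange (np.int32(72), array([220.21, 311.47]), array([214, 305,  13,  14], dtype=int32))
top red (np.int32(13), array([293.15, 198.54]), array([292, 197,   4,   4], dtype=int32))
top red (np.int32(13), array([394.85, 309.46]), array([393, 308,   4,   4], dtype=int32))
top blue (np.int32(27), array([287.59, 186.26]), array([285, 184,   6,   6], dtype=int32))
top blue (np.int32(20), array([301.5, 193.5]
[... 871 characters left out ...]
4.62, 186.25]), array([343, 185,   4,   3], dtype=int32))
side red (np.int32(22), array([339.77, 309.55]), array([337, 308,   7,   4], dtype=int32))
side blue (np.int32(8), array([352.5, 187.5]), array([351, 187,   4,   2], dtype=int32))
side blue (np.int32(64), array([265.38, 191.38]), array([259, 188,  14,   7], dtype=int32))
side blue (np.int32(170), array([298.64, 225.18]), array([273, 214,  53,  23], dtype=int32))
side blue (np.int32(48), array([381.88, 309.19]), array([378, 307,   9,   6], dtype=int32))
side blue (np.int32(679), array([496.3 , 356.15]), array([475, 342,  43,  30], dtype=int32))
side blue (np.int32(437), array([629.62, 391.19]), array([615, 378,  25,  29], dtype=int32))
```

```bash
python3 -c "
import cv2
for n in('topc','sidec'): print(cv2.imread(f'pics/{n}.png').shape)"
```

```text
(348, 783, 3)
(594, 726, 3)
```

View pics/topc.png

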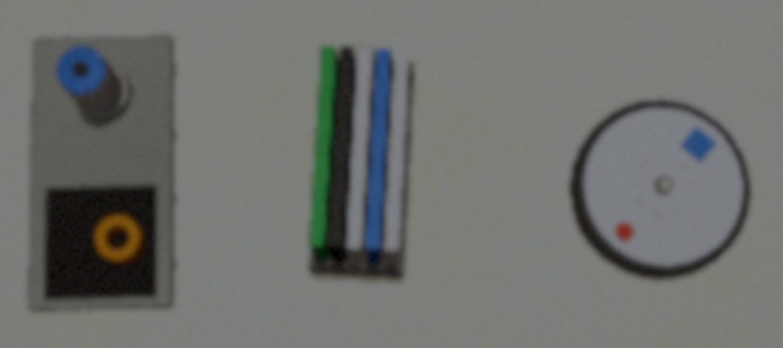

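View pics/sidec.png

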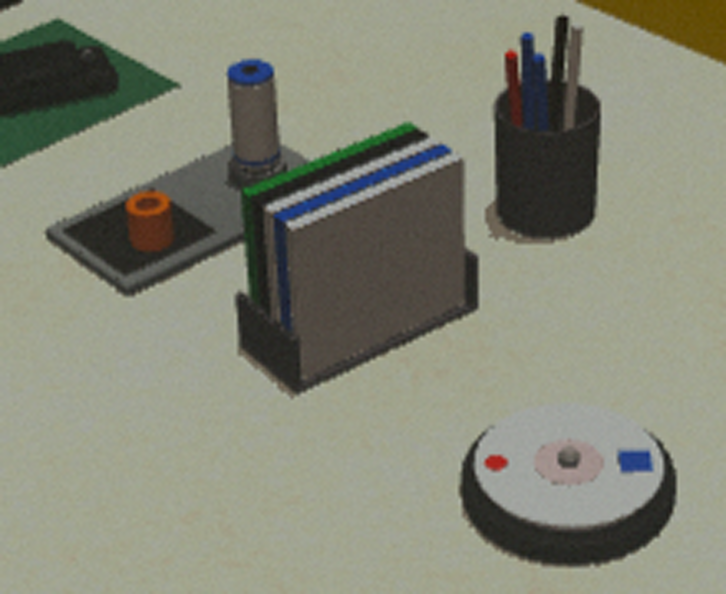

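```bash
cat >> h.py <<'E'
def trip(T,pt,S,ps):
    # linear triangulation
    P=[]
    for c in(T,S):
        R,t=Rt(c);K=np.array([[c["fx"],0,c["cx"]],[0,c["fy"],c["cy"]],[0,0,1]]);P.append(K@np.c_[R,t])
    X=cv2.triangulatePoints(P[0],P[1],np.array(pt,float).reshape(2,1),np.array(ps,float).reshape(2,1))[:,0];return X[:3]/X[3]
E
python3 - <<'E'
from h import *
T=pickle.load(open("top0.pkl","rb"));S=pickle.load(open("side0.pkl","rb"))
def disc(c,roi,seed):
    x0,y0,x1,y1=roi; g=cv2.cvtColor(c["frame"],cv2.COLOR_BGR2GRAY)[y0:y1,x0:x1]
    th,m=cv2.threshold(g,0,255,cv2.THRESH_OTSU)
    n,l=cv2.connectedComponents(m,connectivity=4); mm=(l==l[seed[1]-y0,seed[0]-x0]).astype(np.uint8)
    cs,_=cv2.findContours(mm,cv2.RETR_EXTERNAL,cv2.CHAIN_APPROX_NONE); k=max(cs,key=cv2.contourArea)
    e=cv2.fitEllipse(cv2.convexHull(k)); return (e[0][0]+x0,e[0][1]+y0),e[1],e[2],th,mm.sum(), k[:,0]+[x0,y0]
for n,c,roi,seed in(("T",T,(374,260,444,330),(398,290)),("S",S,(325,288,400,344),(350,322))):
    r=disc(c,roi,seed); print(n,r[:5]); 
    pts=np.array([cast(c,p,.026)[:2] for p in r[5].astype(float)],np.float32)
    (cc,ax,an)=cv2.fitEllipse(pts); print(" rect-fit circle",cc,ax, cv2.minEnclosingCircle(pts))
# red & blue
for n,c,r,b in(("T",T,(394.85,309.46),(420.23,279.27)),("S",S,(339.77,309.55),(381.88,309.19))):
    R_=cast(c,r,.026);B=cast(c,b,.026);print(n,"red",R_,"blue",B)
# spindle tip and others two-view
print("cap",cast(T,(207.57,253.87),.105),cast(S,(265.38,191.38),.105),trip(T,(207.57,253.87),S,(265.38,191.38)))
for n,c,roi in(("T",T,(205,295,240,330)),("S",S,(220,220,250,255))):
    f=c["frame"][roi[1]:roi[3],roi[0]:roi[2]].astype(int); sc=(f[...,2]-f[...,0]); m=(sc>40).astype(np.uint8)
    cs,_=cv2.findContours(m,cv2.RETR_EXTERNAL,cv2.CHAIN_APPROX_NONE);k=max(cs,key=cv2.contourArea)
    M=cv2.moments(k);p=(M['m10']/M['m00']+roi[0],M['m01']/M['m00']+roi[1])
    print(n,"clamp",cv2.boundingRect(k),p,sc.max(),[cast(c,p,z) for z in(.027,.044)], proj(c,(0,0,0)))
# board corners, rack
c=T; x0,y0,x1,y1=180,230,450,350
for nm,p in(("b1",(34,38)),("b2",(172,38)),("b3",(30,307)),("b4",(172,305))):
    print(nm,cast(T,(p[0]/2.9+x0,p[1]/2.9+y0),.010))
for nm,p in(("greenTop",(328,47)),("greenBot",(318,245)),("whiteTop",(403,60)),("whiteBot",(395,247))):
    print(nm,cast(T,(p[0]/2.9+x0,p[1]/2.9+y0),.13))
E
```

```text
T ((408.2542915344238, 293.88294219970703), (53.300785064697266, 55.234947204589844), 129.5868377685547, 93.0, np.uint64(2244))
 rect-fit circle (0.5110787749290466, -0.21594594419002533) (0.11754018068313599, 0.11774749308824539) ((0.511173665523529, -0.2158689796924591), 0.05988936498761177)Traceback (most recent call last):
  File "<stdin>", line 10, in <module>
  File "<stdin>", line 8, in disc
cv2.error: OpenCV(4.12.0) /io/opencv/modules/imgproc/src/shapedescr.cpp:361: error: (-201:Incorrect size of input array) There should be at least 5 points to fit the ellipse in function 'fitEllipseNoDirect'
```

```bash
python3 - <<'E'
from h import *
T=pickle.load(open("top0.pkl","rb"));S=pickle.load(open("side0.pkl","rb"))
# side disc: rim points by radial scan outward from centre: largest brightness drop
g=cv2.GaussianBlur(cv2.cvtColor(S["frame"],cv2.COLOR_BGR2GRAY),(3,3),0).astype(float)
for n,c,cen in(("T",T,(.511,-.216)),("S",S,(.511,-.216))):
    g=cv2.cvtColor(c["frame"],cv2.COLOR_BGR2GRAY).astype(np.float32); pts=[]
    for a in np.arange(0,2*np.pi,.1):
        rr=np.arange(.053,.068,.0004)
        uv=np.array([proj(c,(cen[0]+r*np.cos(a),cen[1]+r*np.sin(a),.026)) for r in rr],np.float32)
        v=cv2.remap(g,uv[:,0].reshape(1,-1),uv[:,1].reshape(1,-1),cv2.INTER_LINEAR)[0]
        d=np.convolve(v,[1]*4+[-1]*4,'valid');i=d.argmin() 
        i=np.argmax(-np.diff(cv2.GaussianBlur(v.reshape(1,-1),(9,1),0)[0]))
        r=rr[i]+.0002; pts.append((cen[0]+r*np.cos(a),cen[1]+r*np.sin(a),r))
    pts=np.array(pts); 
    e=cv2.fitEllipse(pts[:,:2].astype(np.float32)); print(n,e, "r",np.median(pts[:,2]),pts[:,2].std())
for n,c,r,b in(("T",T,(394.85,309.46),(420.23,279.27)),("S",S,(339.77,309.55),(381.88,309.19))):
    print(n,"red",cast(c,r,.026),"blue",cast(c,b,.026))
print("cap",cast(T,(207.57,253.87),.105),cast(S,(265.38,191.38),.105),trip(T,(207.57,253.87),S,(265.38,191.38)))
for n,c,roi in(("T",T,(205,295,240,330)),("S",S,(220,220,250,255))):
    f=c["frame"][roi[1]:roi[3],roi[0]:roi[2]].astype(int); sc=(f[...,2]-f[...,0]); m=(sc>40).astype(np.uint8)
    cs,_=cv2.findContours(m,cv2.RETR_EXTERNAL,cv2.CHAIN_APPROX_NONE);k=max(cs,key=cv2.contourArea)
    M=cv2.moments(k);p=(M['m10']/M['m00']+roi[0],M['m01']/M['m00']+roi[1])
    print(n,"clamp",cv2.boundingRect(k),p,sc.max(),[cast(c,p,z) for z in(.027,.044)])
x0,y0=180,230
for nm,p in(("b1",(34,38)),("b2",(172,38)),("b3",(30,307)),("b4",(172,305))):
    print(nm,cast(T,(p[0]/2.9+x0,p[1]/2.9+y0),.010))
for nm,p in(("greenTop",(328,47)),("greenBot",(318,245)),("whiteTop",(403,60)),("whiteBot",(395,247))):
    print(nm,cast(T,(p[0]/2.9+x0,p[1]/2.9+y0),.13))
print(proj(T,(.511,-.216,.036)),proj(S,(.511,-.216,.036)))
E
```

```text
T ((0.5107199549674988, -0.2155265361070633), (0.12037983536720276, 0.12114672362804413), 122.03155517578125) r 0.060399999999999954 0.0005327283038324547
S ((0.5116945505142212, -0.2161920666694641), (0.11879489570856094, 0.12086044996976852), 137.83993530273438) r 0.05959999999999996 0.0019093278607453866
T red [ 0.47841999 -0.18353543  0.026     ] blue [ 0.54103799 -0.24530002  0.026     ]
S red [ 0.47996777 -0.18298234  0.026     ] blue [ 0.5421367  -0.24471581  0.026     ]
cap [0.61107583 0.20685084 0.105     ] [0.61127542 0.20543844 0.105     ] [0.61165247 0.20668887 0.10428155]
T clamp (7, 8, 18, 18) (220.24358974358975, 311.7224736048265) 110 [array([0.49736192, 0.19598761, 0.027     ]), array([0.49550549, 0.19342278, 0.044     ])]
S clamp (8, 8, 14, 18) (234.91927083333334, 236.3359375) 148 [array([0.49817376, 0.19626722, 0.027     ]), array([0.48329867, 0.17439259, 0.044     ])]
b1 [0.6581579  0.25805022 0.01      ]
b2 [0.65132447 0.15071734 0.01      ]
b3 [0.45059941 0.26549358 0.01      ]
b4 [0.44535814 0.15851955 0.01      ]
greenTop [0.61069172 0.02733311 0.13      ]
greenBot [0.47185333 0.04209716 0.13      ]
whiteTop [ 0.59798587 -0.02487762  0.13      ]
whiteBot [ 0.46713757 -0.01076639  0.13      ]
[408.99670314 293.06838128] [361.6438285  306.13472362]
```

drive_tool([
  {"dx":-0.08,"dy":-0.06,"az":-0.05,"claw":1},
  {"dx":-0.19,"dy":-0.14,"az":-0.12},
  {"dx":-0.31,"dy":-0.22,"az":-0.2},
  {"dx":-0.42,"dy":-0.31,"az":-0.3},
  {"dx":-0.54,"dy":-0.39,"az":-0.37},
  {"dx":-0.65,"dy":-0.47,"az":-0.45},
  {"dx":-0.73,"dy":-0.53,"az":-0.49},
  {"dx":-0.77,"dy":-0.556,"az":-0.499},
  {"dx":-0.77,"dy":-0.556,"az":-0.499},
])

```text
invalid input
```

drive_tool([
  {"dx":-0.08,"dy":-0.06,"dz":0,"ax":0,"ay":0,"az":-0.05,"claw":1},
  {"dx":-0.19,"dy":-0.14,"dz":0,"ax":0,"ay":0,"az":-0.12,"claw":1},
  {"dx":-0.31,"dy":-0.22,"dz":0,"ax":0,"ay":0,"az":-0.2,"claw":1},
  {"dx":-0.42,"dy":-0.31,"dz":0,"ax":0,"ay":0,"az":-0.3,"claw":1},
  {"dx":-0.54,"dy":-0.39,"dz":0,"ax":0,"ay":0,"az":-0.37,"claw":1},
  {"dx":-0.65,"dy":-0.47,"dz":0,"ax":0,"ay":0,"az":-0.45,"claw":1},
  {"dx":-0.73,"dy":-0.53,"dz":0,"ax":0,"ay":0,"az":-0.49,"claw":1},
  {"dx":-0.77,"dy":-0.556,"dz":0,"ax":0,"ay":0,"az":-0.499,"claw":1},
  {"dx":-0.77,"dy":-0.556,"dz":0,"ax":0,"ay":0,"az":-0.499,"claw":1},
])

```text
t: 0.85
tool_pos: [0.3741, 0.3967, 0.2499]
tcp_rot: [-0.0, 0.002, 1.0, -0.0]
wrist_force: [0.4, 0.5, -0.4]
opening: 0.997
```

drive_tool([
  {"dx":-0.05,"dy":-0.08,"dz":0.06,"ax":0,"ay":0,"az":0,"claw":1},
  {"dx":-0.12,"dy":-0.2,"dz":0.15,"ax":0,"ay":0,"az":0,"claw":1},
  {"dx":-0.2,"dy":-0.32,"dz":0.25,"ax":0,"ay":0,"az":0,"claw":1},
  {"dx":-0.28,"dy":-0.45,"dz":0.36,"ax":0,"ay":0,"az":0,"claw":1},
  {"dx":-0.36,"dy":-0.58,"dz":0.46,"ax":0,"ay":0,"az":0,"claw":1},
  {"dx":-0.43,"dy":-0.7,"dz":0.56,"ax":0,"ay":0,"az":0,"claw":1},
  {"dx":-0.48,"dy":-0.77,"dz":0.62,"ax":0,"ay":0,"az":0,"claw":1},
  {"dx":-0.496,"dy":-0.803,"dz":0.64,"ax":0,"ay":0,"az":0,"claw":1},
  {"dx":-0.496,"dy":-0.803,"dz":0.64,"ax":0,"ay":0,"az":0,"claw":1},
  {"dx":-0.496,"dy":-0.803,"dz":0.64,"ax":0,"ay":0,"az":0,"claw":1},
])

```text
t: 1.68
tool_pos: [0.4969, 0.1987, 0.0903]
tcp_rot: [-0.0, 0.0, 1.0, 0.0]
wrist_force: [-0.2, -0.6, -0.5]
opening: 1.001
```

```bash
cat > snap.py <<'E'
from rig import *
from h import *
import sys
n=sys.argv[1]; s=sense(); print({k:np.round(s[k],4) for k in("t","tool_pos","tcp_rot","wrist_force","opening")})
for v,(x0,y0,x1,y1) in(("top",(180,220,450,350)),("side",(190,150,410,350))):
    c=read_camera(v); pickle.dump(c,open(f"{v}{n}.pkl","wb"))
    cv2.imwrite(f"pics/{v}{n}.png",cv2.resize(c["frame"][y0:y1,x0:x1],None,fx=2.9,fy=2.9,interpolation=cv2.INTER_CUBIC))
E
python3 snap.py 1
```

```text
{'t': np.float64(1.6833), 'tool_pos': array([0.4969, 0.1987, 0.0903]), 'tcp_rot': array([-4.e-04,  3.e-04,  1.e+00,  3.e-04]), 'wrist_force': array([-0.201 , -0.6047, -0.5089]), 'opening': np.float64(1.0007)}
```

View pics/side1.png

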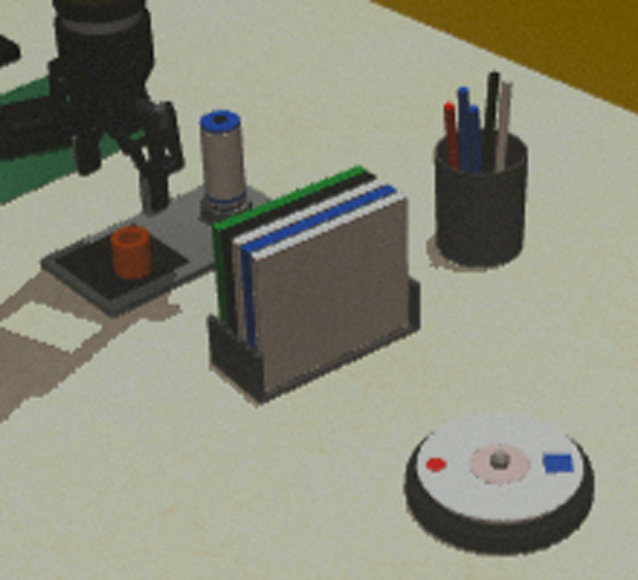

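The gripper is open above the clamp, which sits at crop pixel (130,250), and nothing is in its way. Going down to grip it.

drive_tool([
  {"dx":0,"dy":0,"dz":0.04,"ax":0,"ay":0,"az":0,"claw":1},
  {"dx":0,"dy":0,"dz":0.1,"ax":0,"ay":0,"az":0,"claw":1},
  {"dx":0,"dy":0,"dz":0.15,"ax":0,"ay":0,"az":0,"claw":1},
  {"dx":0,"dy":0,"dz":0.19,"ax":0,"ay":0,"az":0,"claw":1},
  {"dx":0,"dy":0,"dz":0.216,"ax":0,"ay":0,"az":0,"claw":1},
  {"dx":0,"dy":0,"dz":0.216,"ax":0,"ay":0,"az":0,"claw":1},
  {"dx":0,"dy":0,"dz":0.216,"ax":0,"ay":0,"az":0,"claw":1},
], newtons=30)

```text
t: 2.37
tool_pos: [0.4968, 0.1981, 0.0359]
tcp_rot: [-0.0, -0.0, 1.0, -0.0]
wrist_force: [0.3, 0.4, -0.4]
opening: 1.002
```

```bash
python3 snap.py 2
```

```text
{'t': np.float64(2.3667), 'tool_pos': array([0.4968, 0.1981, 0.0359]), 'tcp_rot': array([-4.e-04, -2.e-04,  1.e+00, -1.e-04]), 'wrist_force': array([ 0.3186,  0.4285, -0.4232]), 'opening': np.float64(1.0016)}
```

View pics/side2.png

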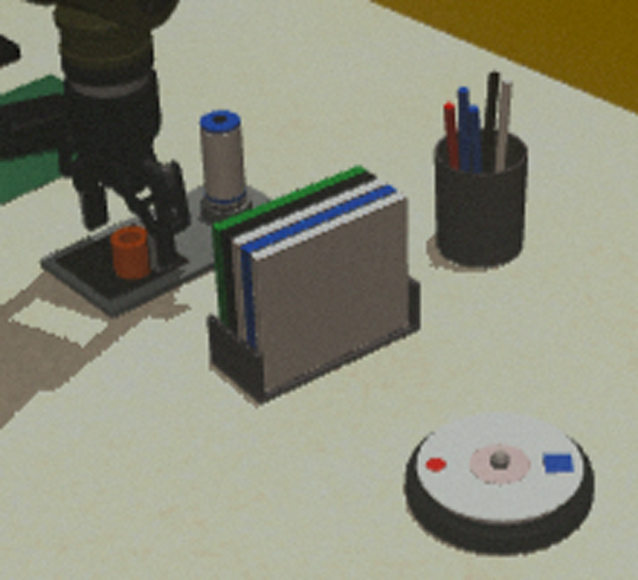

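drive_tool([
  {"dx":-0.004,"dy":-0.009,"dz":0,"ax":0,"ay":0,"az":0,"claw":1},
  {"dx":-0.004,"dy":-0.009,"dz":0,"ax":0,"ay":0,"az":0,"claw":0.5},
  {"dx":-0.004,"dy":-0.009,"dz":0,"ax":0,"ay":0,"az":0,"claw":0.5},
  {"dx":-0.004,"dy":-0.009,"dz":0,"ax":0,"ay":0,"az":0,"claw":0.3},
  {"dx":-0.004,"dy":-0.009,"dz":0,"ax":0,"ay":0,"az":0,"claw":0.2},
  {"dx":-0.004,"dy":-0.009,"dz":0,"ax":0,"ay":0,"az":0,"claw":0.1},
  {"dx":-0.004,"dy":-0.009,"dz":0,"ax":0,"ay":0,"az":0,"claw":0},
  {"dx":-0.004,"dy":-0.009,"dz":0,"ax":0,"ay":0,"az":0,"claw":0},
  {"dx":-0.004,"dy":-0.009,"dz":0,"ax":0,"ay":0,"az":0,"claw":0},
], newtons=30)

```text
t: 3.22
tool_pos: [0.4983, 0.1957, 0.0367]
tcp_rot: [0.0, -0.0, 1.0, -0.0]
wrist_force: [-0.2, -1.3, 3.7]
opening: 0.389
```

```bash
python3 snap.py 3
```

```text
{'t': np.float64(3.2167), 'tool_pos': array([0.4983, 0.1957, 0.0367]), 'tcp_rot': array([ 2.e-04, -1.e-04,  1.e+00, -1.e-04]), 'wrist_force': array([-0.1508, -1.2559,  3.6635]), 'opening': np.float64(0.3886)}
```

View pics/side3.png

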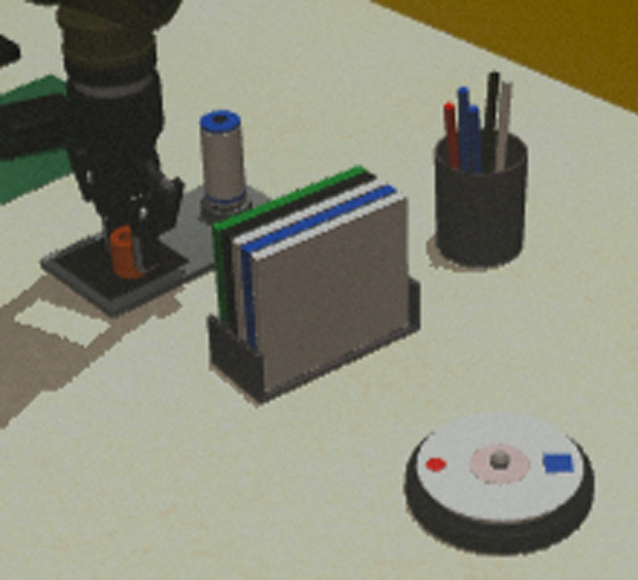

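drive_tool([
  {"dx":0,"dy":0,"dz":-0.03,"ax":0,"ay":0,"az":0,"claw":0},
  {"dx":0,"dy":0,"dz":-0.08,"ax":0,"ay":0,"az":0,"claw":0},
  {"dx":0,"dy":0,"dz":-0.16,"ax":0,"ay":0,"az":0,"claw":0},
  {"dx":0,"dy":0,"dz":-0.26,"ax":0,"ay":0,"az":0,"claw":0},
  {"dx":0,"dy":0,"dz":-0.37,"ax":0,"ay":0,"az":0,"claw":0},
  {"dx":0,"dy":0,"dz":-0.48,"ax":0,"ay":0,"az":0,"claw":0},
  {"dx":0,"dy":0,"dz":-0.59,"ax":0,"ay":0,"az":0,"claw":0},
  {"dx":0,"dy":0,"dz":-0.68,"ax":0,"ay":0,"az":0,"claw":0},
  {"dx":0,"dy":0,"dz":-0.75,"ax":0,"ay":0,"az":0,"claw":0},
  {"dx":0,"dy":0,"dz":-0.78,"ax":0,"ay":0,"az":0,"claw":0},
  {"dx":0,"dy":0,"dz":-0.78,"ax":0,"ay":0,"az":0,"claw":0},
])

```text
t: 4.23
tool_pos: [0.4991, 0.1962, 0.2343]
tcp_rot: [0.002, -0.0, 1.0, 0.001]
wrist_force: [-0.0, 0.6, -1.5]
opening: 0.386
```

```bash
python3 snap.py 4
```

```text
{'t': np.float64(4.2333), 'tool_pos': array([0.4991, 0.1962, 0.2343]), 'tcp_rot': array([ 2.4e-03, -1.0e-04,  1.0e+00,  8.0e-04]), 'wrist_force': array([-0.0393,  0.5631, -1.5116]), 'opening': np.float64(0.3858)}
```

View pics/side4.png

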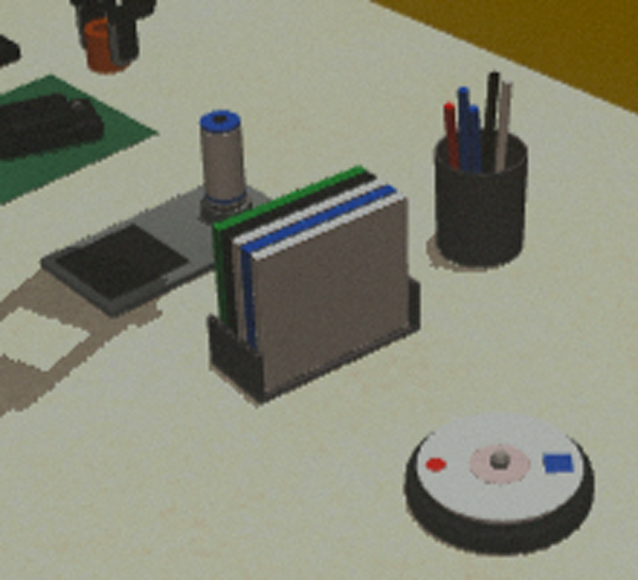

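drive_tool([
  {"dx":0,"dy":-0.03,"dz":0,"ax":0,"ay":0,"az":0,"claw":0},
  {"dx":-0.01,"dy":-0.09,"dz":0,"ax":0,"ay":0,"az":0,"claw":0},
  {"dx":-0.01,"dy":-0.17,"dz":0,"ax":0,"ay":0,"az":0,"claw":0},
  {"dx":-0.02,"dy":-0.27,"dz":0,"ax":0,"ay":0,"az":0,"claw":0},
  {"dx":-0.02,"dy":-0.37,"dz":0,"ax":0,"ay":0,"az":0,"claw":0},
  {"dx":-0.03,"dy":-0.47,"dz":0,"ax":0,"ay":0,"az":0,"claw":0},
  {"dx":-0.03,"dy":-0.57,"dz":0,"ax":0,"ay":0,"az":0,"claw":0},
  {"dx":-0.03,"dy":-0.66,"dz":0,"ax":0,"ay":0,"az":0,"claw":0},
  {"dx":-0.03,"dy":-0.74,"dz":0,"ax":0,"ay":0,"az":0,"claw":0},
  {"dx":-0.03,"dy":-0.82,"dz":0,"ax":0,"ay":0,"az":0,"claw":0},
])

```text
t: 5.17
tool_pos: [0.5044, -0.0107, 0.2292]
tcp_rot: [-0.002, 0.0, 1.0, 0.0]
wrist_force: [1.0, -0.2, -1.9]
opening: 0.387
```

drive_tool([
  {"dx":0,"dy":-0.1,"dz":0,"ax":0,"ay":0,"az":0,"claw":0},
  {"dx":0,"dy":-0.2,"dz":0,"ax":0,"ay":0,"az":0,"claw":0},
  {"dx":-0.01,"dy":-0.3,"dz":0,"ax":0,"ay":0,"az":0,"claw":0},
  {"dx":-0.01,"dy":-0.4,"dz":0,"ax":0,"ay":0,"az":0,"claw":0},
  {"dx":-0.02,"dy":-0.5,"dz":0,"ax":0,"ay":0,"az":0,"claw":0},
  {"dx":-0.02,"dy":-0.6,"dz":0.05,"ax":0,"ay":0,"az":0,"claw":0},
  {"dx":-0.02,"dy":-0.7,"dz":0.1,"ax":0,"ay":0,"az":0,"claw":0},
  {"dx":-0.02,"dy":-0.77,"dz":0.18,"ax":0,"ay":0,"az":0,"claw":0},
  {"dx":-0.024,"dy":-0.81,"dz":0.26,"ax":0,"ay":0,"az":0,"claw":0},
  {"dx":-0.024,"dy":-0.828,"dz":0.34,"ax":0,"ay":0,"az":0,"claw":0},
  {"dx":-0.024,"dy":-0.828,"dz":0.4,"ax":0,"ay":0,"az":0,"claw":0},
  {"dx":-0.024,"dy":-0.828,"dz":0.4,"ax":0,"ay":0,"az":0,"claw":0},
])

```text
t: 6.17
tool_pos: [0.5078, -0.2152, 0.1251]
tcp_rot: [-0.005, 0.001, 1.0, 0.003]
wrist_force: [-0.5, 0.9, -1.9]
opening: 0.386
```

drive_tool([
  {"dx":0,"dy":0,"dz":0.06,"ax":0,"ay":0,"az":0,"claw":0},
  {"dx":0,"dy":0,"dz":0.1,"ax":0,"ay":0,"az":0,"claw":0},
  {"dx":0,"dy":0,"dz":0.12,"ax":0,"ay":0,"az":0,"claw":0},
  {"dx":0,"dy":0,"dz":0.12,"ax":0,"ay":0,"az":0,"claw":0},
  {"dx":0,"dy":0,"dz":0.12,"ax":0,"ay":0,"az":0,"claw":0},
  {"dx":0,"dy":0,"dz":0.12,"ax":0,"ay":0,"az":0,"claw":0},
])

```text
t: 6.67
tool_pos: [0.5121, -0.2164, 0.1022]
tcp_rot: [0.001, -0.0, 1.0, -0.0]
wrist_force: [0.5, -0.5, -1.5]
opening: 0.385
```

```bash
python3 snap.py 5
```

```text
{'t': np.float64(6.6667), 'tool_pos': array([ 0.5121, -0.2164,  0.1022]), 'tcp_rot': array([ 6.e-04, -2.e-04,  1.e+00, -3.e-04]), 'wrist_force': array([ 0.5158, -0.4561, -1.5436]), 'opening': np.float64(0.3852)}
```

View pics/side5.png

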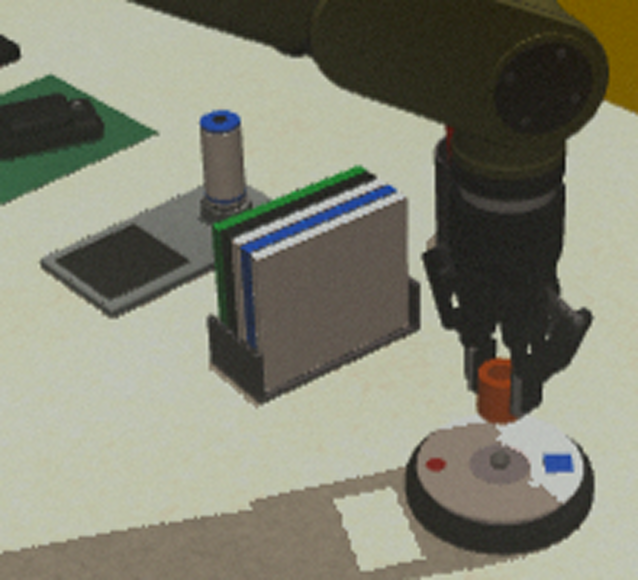

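View pics/top5.png

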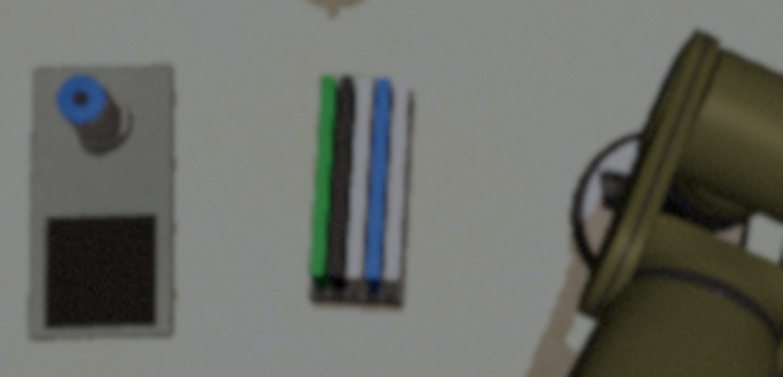

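```bash
python3 - <<'E'
from h import *
c=pickle.load(open("side5.pkl","rb")); f=c["frame"].astype(int); m=((f[...,2]-f[...,0])>45).astype(np.uint8); m[:,:345]=0;m[:,385:]=0;m[:270]=0;m[:,:][305:]=0
ys,xs=np.nonzero(m)
for y in range(ys.min(),ys.max()+1): print(y,xs[ys==y].min(),xs[ys==y].max(),end=' | ')
a=np.arange(0,6.28,.05)
for z in(.1105,.0765):
  p=np.array([proj(c,(.5115+.017*np.cos(t),-.216+.017*np.sin(t),z)) for t in a]); print(z,p.min(0),p.max(0))
p=np.array([proj(c,(.5115+.009*np.cos(t),-.216+.009*np.sin(t),.1105)) for t in a]);print("bore",p.min(0),p.max(0))
print("px per mm, x dir,y dir",proj(c,(.5125,-.216,.09))-proj(c,(.5115,-.216,.09)),proj(c,(.5115,-.215,.09))-proj(c,(.5115,-.216,.09)))
E
python3 - <<'E'
import cv2
im=cv2.imread("pics/side5.png")[330:580,380:638]; cv2.imwrite("pics/side5z.png",cv2.resize(im,None,fx=2.3,fy=2.3,interpolation=cv2.INTER_CUBIC))
E
```

```text
273 361 365 | 274 357 365 | 275 356 365 | 276 355 366 | 277 355 365 | 278 355 365 | 279 355 365 | 280 355 365 | 281 355 365 | 282 355 365 | 283 355 365 | 284 355 365 | 285 355 365 | 286 355 365 | 287 354 365 | 288 355 365 | 289 354 365 | 290 355 365 | 291 355 365 | 292 355 365 | 293 356 366 | 294 357 367 | 295 358 365 | 0.1105 [354.00878672 272.23337498] [371.00272699 282.47768375]
0.0765 [353.81547836 285.50360256] [370.55417815 295.89665824]
bore [358.00131586 274.6014888 ] [366.99830606 280.02442041]
px per mm, x dir,y dir [ 0.33376968 -0.21739932] [-0.36564007 -0.21229883]
```

View pics/side5z.png

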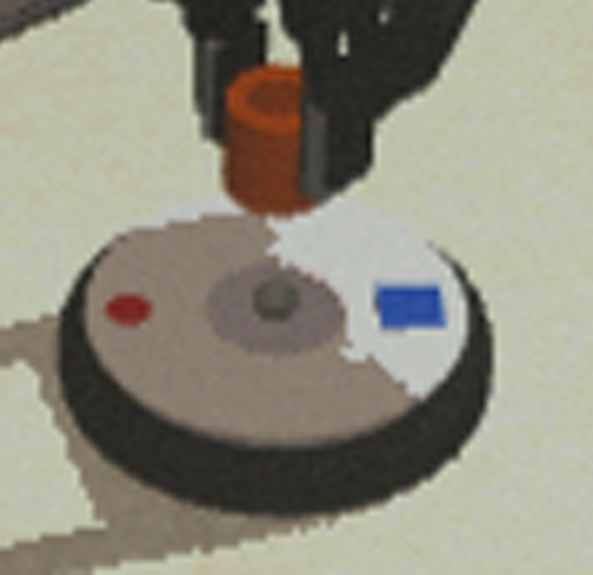

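The clamp hangs over the spindle: its left edge is at 354.5 px where I predicted 354.0, so it is centred to within about 1 mm. Going down.

drive_tool([
  {"dx":0,"dy":0,"dz":0.03,"ax":0,"ay":0,"az":0,"claw":0},
  {"dx":0,"dy":0,"dz":0.06,"ax":0,"ay":0,"az":0,"claw":0},
  {"dx":0,"dy":0,"dz":0.09,"ax":0,"ay":0,"az":0,"claw":0},
  {"dx":0,"dy":0,"dz":0.11,"ax":0,"ay":0,"az":0,"claw":0},
  {"dx":0,"dy":0,"dz":0.13,"ax":0,"ay":0,"az":0,"claw":0},
  {"dx":0,"dy":0,"dz":0.145,"ax":0,"ay":0,"az":0,"claw":0},
  {"dx":0,"dy":0,"dz":0.16,"ax":0,"ay":0,"az":0,"claw":0},
  {"dx":0,"dy":0,"dz":0.17,"ax":0,"ay":0,"az":0,"claw":0},
  {"dx":0,"dy":0,"dz":0.18,"ax":0,"ay":0,"az":0,"claw":0},
  {"dx":0,"dy":0,"dz":0.18,"ax":0,"ay":0,"az":0,"claw":0},
  {"dx":0,"dy":0,"dz":0.18,"ax":0,"ay":0,"az":0,"claw":0},
])

```text
t: 7.68
tool_pos: [0.5117, -0.2163, 0.0564]
tcp_rot: [0.0, -0.0, 1.0, -0.0]
wrist_force: [-0.4, -0.3, -1.7]
opening: 0.384
```

```bash
python3 snap.py 6;python3 - <<'E'
import cv2
im=cv2.imread("pics/side6.png")[330:580,380:638]; cv2.imwrite("pics/side6z.png",cv2.resize(im,None,fx=2.3,fy=2.3,interpolation=cv2.INTER_CUBIC))
E
```

```text
{'t': np.float64(7.6833), 'tool_pos': array([ 0.5117, -0.2163,  0.0564]), 'tcp_rot': array([ 0., -0.,  1., -0.]), 'wrist_force': array([-0.354 , -0.3074, -1.6854]), 'opening': np.float64(0.384)}
```

View pics/side6z.png

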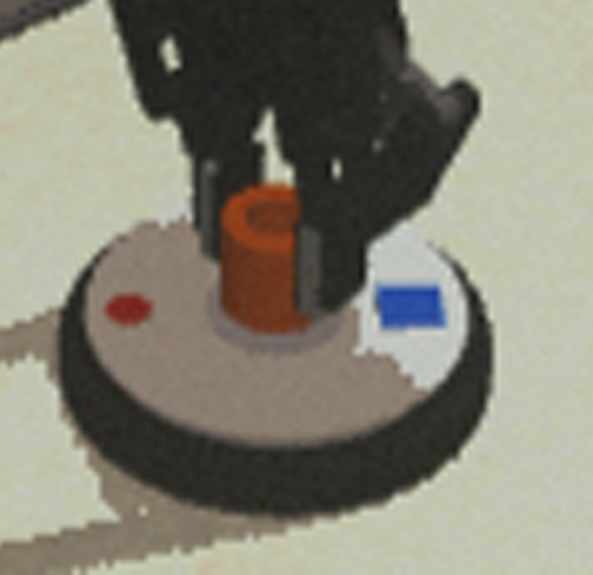

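drive_tool([
  {"dx":0,"dy":0,"dz":0.004,"ax":0,"ay":0,"az":0,"claw":0},
  {"dx":0,"dy":0,"dz":0.008,"ax":0,"ay":0,"az":0,"claw":0},
  {"dx":0,"dy":0,"dz":0.012,"ax":0,"ay":0,"az":0,"claw":0},
  {"dx":0,"dy":0,"dz":0.016,"ax":0,"ay":0,"az":0,"claw":0},
  {"dx":0,"dy":0,"dz":0.016,"ax":0,"ay":0,"az":0,"claw":0},
  {"dx":0,"dy":0,"dz":0.016,"ax":0,"ay":0,"az":0,"claw":0},
])

```text
t: 8.28
tool_pos: [0.5117, -0.2163, 0.0527]
tcp_rot: [-0.0, -0.0, 1.0, 0.0]
wrist_force: [-0.9, 1.1, 1.6]
opening: 0.387
```

drive_tool([
  {"dx":0,"dy":0,"dz":0,"ax":0,"ay":0,"az":0,"claw":0.45},
  {"dx":0,"dy":0,"dz":0,"ax":0,"ay":0,"az":0,"claw":0.5},
  {"dx":0,"dy":0,"dz":0,"ax":0,"ay":0,"az":0,"claw":0.6},
  {"dx":0,"dy":0,"dz":0,"ax":0,"ay":0,"az":0,"claw":0.8},
  {"dx":0,"dy":0,"dz":0,"ax":0,"ay":0,"az":0,"claw":0.8},
  {"dx":0,"dy":0,"dz":0,"ax":0,"ay":0,"az":0,"claw":0.8},
  {"dx":0,"dy":0,"dz":0,"ax":0,"ay":0,"az":0,"claw":0.8},
])

```text
t: 8.87
tool_pos: [0.5116, -0.2163, 0.0523]
tcp_rot: [-0.0, -0.0, 1.0, -0.0]
wrist_force: [-0.7, -0.1, -0.0]
opening: 0.804
```

```bash
python3 snap.py 7;python3 - <<'E'
import cv2
im=cv2.imread("pics/side7.png")[330:580,380:638]; cv2.imwrite("pics/side7z.png",cv2.resize(im,None,fx=2.3,fy=2.3,interpolation=cv2.INTER_CUBIC))
E
```

```text
{'t': np.float64(8.8667), 'tool_pos': array([ 0.5116, -0.2163,  0.0523]), 'tcp_rot': array([-0.e+00, -1.e-04,  1.e+00, -0.e+00]), 'wrist_force': array([-0.6541, -0.1279, -0.0296]), 'opening': np.float64(0.8039)}
```

View pics/side7z.png

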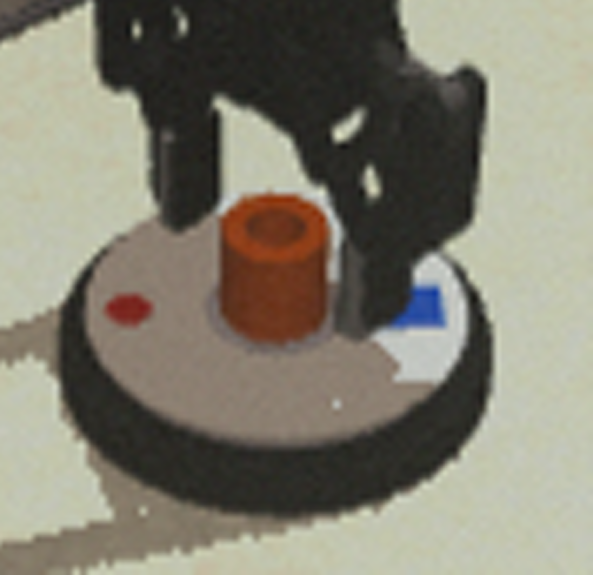

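The clamp is seated upright and released. Now retracting, then crossing to the microscope.

drive_tool([
  {"dx":0,"dy":0,"dz":-0.03,"ax":0,"ay":0,"az":0,"claw":0.8},
  {"dx":0,"dy":0,"dz":-0.1,"ax":0,"ay":0,"az":0,"claw":0.8},
  {"dx":0,"dy":0,"dz":-0.2,"ax":0,"ay":0,"az":0,"claw":0.8},
  {"dx":0,"dy":0,"dz":-0.32,"ax":0,"ay":0,"az":0,"claw":0.8},
  {"dx":0,"dy":0,"dz":-0.44,"ax":0,"ay":0,"az":0,"claw":0.8},
  {"dx":0,"dy":0,"dz":-0.56,"ax":0,"ay":0,"az":0,"claw":0.8},
  {"dx":0,"dy":0,"dz":-0.67,"ax":0,"ay":0,"az":0,"claw":0.8},
  {"dx":0,"dy":0,"dz":-0.75,"ax":0,"ay":0,"az":0,"claw":0.8},
  {"dx":0,"dy":0,"dz":-0.8,"ax":0,"ay":0,"az":0,"claw":0.8},
  {"dx":0,"dy":0,"dz":-0.8,"ax":0,"ay":0,"az":0,"claw":0.8},
])

```text
t: 9.8
tool_pos: [0.513, -0.217, 0.2566]
tcp_rot: [0.003, -0.0, 1.0, -0.002]
wrist_force: [0.2, -0.1, 0.3]
opening: 0.8
```

drive_tool([
  {"dx":-0.01,"dy":0.05,"dz":0,"ax":0,"ay":0,"az":0,"claw":0.8},
  {"dx":-0.03,"dy":0.13,"dz":0,"ax":0,"ay":0,"az":0,"claw":0.8},
  {"dx":-0.06,"dy":0.24,"dz":0,"ax":0,"ay":0,"az":0,"claw":0.8},
  {"dx":-0.08,"dy":0.35,"dz":0,"ax":0,"ay":0,"az":0,"claw":0.8},
  {"dx":-0.11,"dy":0.46,"dz":0,"ax":0,"ay":0,"az":0,"claw":0.8},
  {"dx":-0.14,"dy":0.57,"dz":0,"ax":0,"ay":0,"az":0,"claw":0.8},
  {"dx":-0.16,"dy":0.68,"dz":0,"ax":0,"ay":0,"az":0,"claw":0.8},
  {"dx":-0.19,"dy":0.79,"dz":0,"ax":0,"ay":0,"az":0,"claw":0.8},
  {"dx":-0.2,"dy":0.9,"dz":0,"ax":0,"ay":0,"az":0,"claw":0.8},
])

```text
t: 10.55
tool_pos: [0.5606, 0.0112, 0.2493]
tcp_rot: [-0.002, -0.0, 1.0, 0.0]
wrist_force: [0.4, -0.5, -0.3]
opening: 0.805
```

drive_tool([
  {"dx":-0.03,"dy":0.11,"dz":0,"ax":0,"ay":0,"az":0,"claw":1},
  {"dx":-0.05,"dy":0.22,"dz":0,"ax":0,"ay":0,"az":0,"claw":1},
  {"dx":-0.08,"dy":0.33,"dz":0,"ax":0,"ay":0,"az":0,"claw":1},
  {"dx":-0.11,"dy":0.44,"dz":0,"ax":0,"ay":0,"az":0,"claw":1},
  {"dx":-0.14,"dy":0.55,"dz":0,"ax":0,"ay":0,"az":0,"claw":1},
  {"dx":-0.17,"dy":0.66,"dz":0.02,"ax":0,"ay":0,"az":0,"claw":1},
  {"dx":-0.19,"dy":0.74,"dz":0.08,"ax":0,"ay":0,"az":0,"claw":1},
  {"dx":-0.2,"dy":0.78,"dz":0.16,"ax":0,"ay":0,"az":0,"claw":1},
  {"dx":-0.2,"dy":0.79,"dz":0.24,"ax":0,"ay":0,"az":0,"claw":1},
  {"dx":-0.2,"dy":0.79,"dz":0.32,"ax":0,"ay":0,"az":0,"claw":1},
  {"dx":-0.2,"dy":0.79,"dz":0.36,"ax":0,"ay":0,"az":0,"claw":1},
  {"dx":-0.2,"dy":0.79,"dz":0.36,"ax":0,"ay":0,"az":0,"claw":1},
])

```text
t: 11.55
tool_pos: [0.6081, 0.2062, 0.1564]
tcp_rot: [-0.005, -0.0, 1.0, -0.001]
wrist_force: [-1.1, 0.5, -0.2]
opening: 0.999
```

```bash
python3 snap.py 8; python3 - <<'E'
from h import *
T=pickle.load(open("top8.pkl","rb"));S=pickle.load(open("side8.pkl","rb"))
cv2.imwrite("pics/top8z.png",cv2.resize(T["frame"][220:350,180:450],None,fx=2.9,fy=2.9))
f=S["frame"].astype(int);m=((f[...,2]-f[...,0])>45);m[:,:345]=0;m[:,385:]=0;m[:280]=0;m[320:]=0
ys,xs=np.nonzero(m);print("side clamp",xs.min(),xs.max(),ys.min(),ys.max())
a=np.arange(0,6.28,.05)
for z in(.06,.026):
  p=np.array([proj(S,(.511+.017*np.cos(t),-.216+.017*np.sin(t),z)) for t in a]);print(z,p.min(0),p.max(0))
for n,c in(("T",T),("S",S)):
  for b in blobs(c,"blue",(190,150,280,270))[1]: print(n,b,cast(c,b[1],.105))
  for b in blobs(c,"red",(330,280,400,330))[1]: print(n,"red",b,cast(c,b[1],.026))
E
```

```text
{'t': np.float64(11.55), 'tool_pos': array([0.6081, 0.2062, 0.1564]), 'tcp_rot': array([-4.8e-03, -3.0e-04,  1.0e+00, -1.1e-03]), 'wrist_force': array([-1.1249,  0.469 , -0.2232]), 'opening': np.float64(0.9986)}
side clamp 354 370 292 314
0.06 [353.55714687 291.91044263] [370.17818632 302.37571943]
0.026 [353.37461632 304.61237316] [369.75141341 315.20722007]
T red (np.int32(13), array([394.85, 309.46]), array([393, 308,   4,   4], dtype=int32)) [ 0.47841999 -0.18353543  0.026     ]
S (np.int32(51), array([265.51, 191.49]), array([260, 188,  12,   7], dtype=int32)) [0.61113469 0.20476279 0.105     ]
S (np.int32(22), array([276.36, 234.45]), array([273, 232,   7,   6], dtype=int32)) [0.49984293 0.03467163 0.105     ]
S red (np.int32(22), array([339.77, 309.55]), array([337, 308,   7,   4], dtype=int32)) [ 0.47996777 -0.18298234  0.026     ]
```

View pics/side8.png

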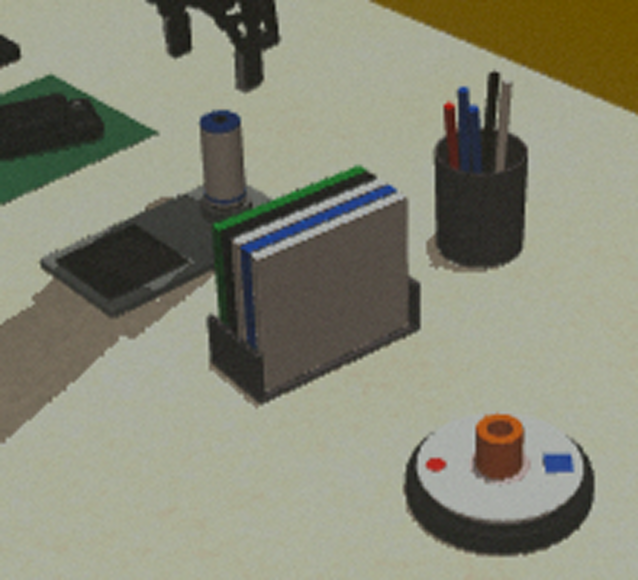

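View pics/top8z.png

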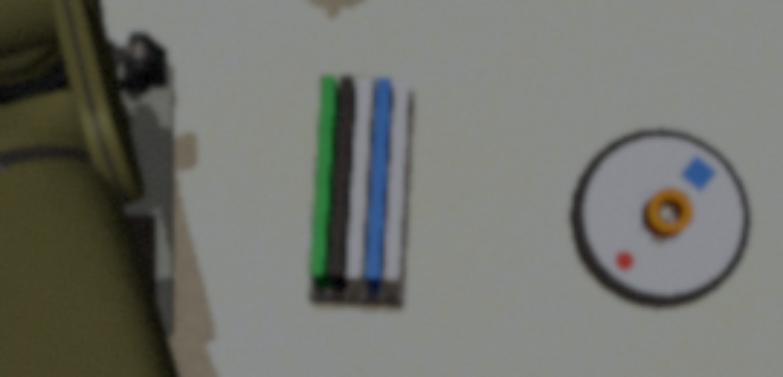

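The clamp stands seated on the spindle; its side silhouette (354–370, 292–314) matches the prediction. The gripper is open above the microscope, so I'm going down to it.

drive_tool([
  {"dx":0,"dy":0,"dz":0.04,"ax":0,"ay":0,"az":0,"claw":1},
  {"dx":0,"dy":0,"dz":0.1,"ax":0,"ay":0,"az":0,"claw":1},
  {"dx":0,"dy":0,"dz":0.16,"ax":0,"ay":0,"az":0,"claw":1},
  {"dx":0,"dy":0,"dz":0.22,"ax":0,"ay":0,"az":0,"claw":1},
  {"dx":0,"dy":0,"dz":0.28,"ax":0,"ay":0,"az":0,"claw":1},
  {"dx":0,"dy":0,"dz":0.32,"ax":0,"ay":0,"az":0,"claw":1},
  {"dx":0,"dy":0,"dz":0.344,"ax":0,"ay":0,"az":0,"claw":1},
  {"dx":0,"dy":0,"dz":0.344,"ax":0,"ay":0,"az":0,"claw":1},
  {"dx":0,"dy":0,"dz":0.344,"ax":0,"ay":0,"az":0,"claw":1},
  {"dx":0,"dy":0,"dz":0.344,"ax":0,"ay":0,"az":0,"claw":1},
])

```text
t: 12.48
tool_pos: [0.6123, 0.2065, 0.0772]
tcp_rot: [0.001, -0.0, 1.0, 0.0]
wrist_force: [-0.0, 0.2, 0.1]
opening: 1.001
```

```bash
python3 snap.py 9
```

```text
{'t': np.float64(12.4833), 'tool_pos': array([0.6123, 0.2065, 0.0772]), 'tcp_rot': array([ 8.e-04, -1.e-04,  1.e+00,  2.e-04]), 'wrist_force': array([-0.0178,  0.1697,  0.09  ]), 'opening': np.float64(1.0008)}
```

View pics/side9.png

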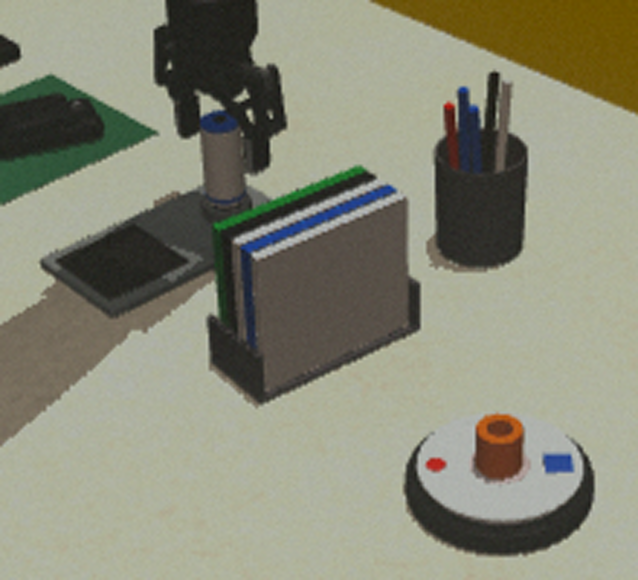

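drive_tool([
  {"dx":0,"dy":0,"dz":0,"ax":0,"ay":0,"az":0,"claw":0.6},
  {"dx":0,"dy":0,"dz":0,"ax":0,"ay":0,"az":0,"claw":0.5},
  {"dx":0,"dy":0,"dz":0,"ax":0,"ay":0,"az":0,"claw":0.45},
  {"dx":0,"dy":0,"dz":0,"ax":0,"ay":0,"az":0,"claw":0.4},
  {"dx":0,"dy":0,"dz":0,"ax":0,"ay":0,"az":0,"claw":0.3},
  {"dx":0,"dy":0,"dz":0,"ax":0,"ay":0,"az":0,"claw":0.1},
  {"dx":0,"dy":0,"dz":0,"ax":0,"ay":0,"az":0,"claw":0},
  {"dx":0,"dy":0,"dz":0,"ax":0,"ay":0,"az":0,"claw":0},
  {"dx":0,"dy":0,"dz":0,"ax":0,"ay":0,"az":0,"claw":0},
], newtons=40)

```text
t: 13.33
tool_pos: [0.6118, 0.2064, 0.0766]
tcp_rot: [0.0, -0.0, 1.0, 0.0]
wrist_force: [-0.3, 0.9, 2.2]
opening: 0.413
```

drive_tool([
  {"dx":0,"dy":0,"dz":-0.02,"ax":0,"ay":0,"az":0,"claw":0},
  {"dx":0,"dy":0,"dz":-0.05,"ax":0,"ay":0,"az":0,"claw":0},
  {"dx":0,"dy":0,"dz":-0.1,"ax":0,"ay":0,"az":0,"claw":0},
  {"dx":0,"dy":0,"dz":-0.16,"ax":0,"ay":0,"az":0,"claw":0},
  {"dx":0,"dy":0,"dz":-0.24,"ax":0,"ay":0,"az":0,"claw":0},
  {"dx":0,"dy":0,"dz":-0.33,"ax":0,"ay":0,"az":0,"claw":0},
  {"dx":0,"dy":0,"dz":-0.42,"ax":0,"ay":0,"az":0,"claw":0},
  {"dx":0,"dy":0,"dz":-0.51,"ax":0,"ay":0,"az":0,"claw":0},
  {"dx":0,"dy":0,"dz":-0.59,"ax":0,"ay":0,"az":0,"claw":0},
  {"dx":0,"dy":0,"dz":-0.66,"ax":0,"ay":0,"az":0,"claw":0},
  {"dx":0,"dy":0,"dz":-0.7,"ax":0,"ay":0,"az":0,"claw":0},
  {"dx":0,"dy":0,"dz":-0.72,"ax":0,"ay":0,"az":0,"claw":0},
])

```text
t: 14.33
tool_pos: [0.6125, 0.2065, 0.2601]
tcp_rot: [0.002, -0.0, 1.0, 0.001]
wrist_force: [-1.0, -0.0, -1.7]
opening: 0.411
```

```bash
python3 snap.py 10; python3 - <<'E'
from h import *
c=pickle.load(open("side10.pkl","rb"));cv2.imwrite("pics/side10w.png",c["frame"][0:360])
E
```

```text
{'t': np.float64(14.3333), 'tool_pos': array([0.6125, 0.2065, 0.2601]), 'tcp_rot': array([ 2.4e-03, -1.0e-04,  1.0e+00,  6.0e-04]), 'wrist_force': array([-1.0231, -0.002 , -1.6504]), 'opening': np.float64(0.411)}
```

View pics/side10w.png

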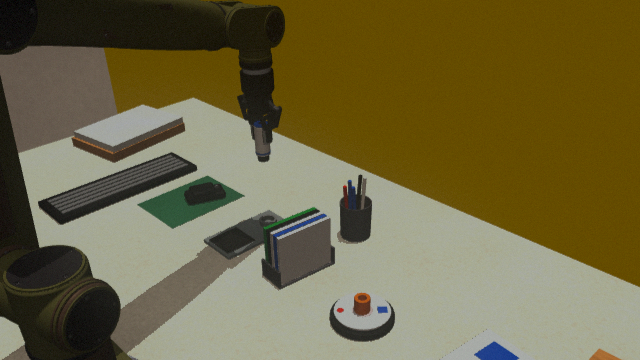

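The microscope is held upright, clear of the well, with its lens near (262,160). Carrying it over the rack with the lens at about z = 0.19.

drive_tool([
  {"dx":0,"dy":-0.01,"dz":0,"ax":0,"ay":0,"az":0,"claw":0},
  {"dx":0.02,"dy":-0.05,"dz":0,"ax":0,"ay":0,"az":0,"claw":0},
  {"dx":0.04,"dy":-0.11,"dz":0,"ax":0,"ay":0,"az":0,"claw":0},
  {"dx":0.06,"dy":-0.18,"dz":0,"ax":0,"ay":0,"az":0,"claw":0},
  {"dx":0.09,"dy":-0.26,"dz":0,"ax":0,"ay":0,"az":0,"claw":0},
  {"dx":0.12,"dy":-0.34,"dz":0,"ax":0,"ay":0,"az":0,"claw":0},
  {"dx":0.15,"dy":-0.43,"dz":0,"ax":0,"ay":0,"az":0,"claw":0},
  {"dx":0.18,"dy":-0.52,"dz":0,"ax":0,"ay":0,"az":0,"claw":0},
  {"dx":0.21,"dy":-0.61,"dz":0,"ax":0,"ay":0,"az":0,"claw":0},
  {"dx":0.24,"dy":-0.7,"dz":0,"ax":0,"ay":0,"az":0,"claw":0},
  {"dx":0.265,"dy":-0.78,"dz":0,"ax":0,"ay":0,"az":0,"claw":0},
])

```text
t: 15.35
tool_pos: [0.5435, 0.009, 0.2552]
tcp_rot: [-0.001, 0.0, 1.0, -0.0]
wrist_force: [-0.6, 0.5, -2.2]
opening: 0.415
```

drive_tool([
  {"dx":0.03,"dy":-0.09,"dz":0,"ax":0,"ay":0,"az":0,"claw":0},
  {"dx":0.06,"dy":-0.18,"dz":0,"ax":0,"ay":0,"az":0,"claw":0},
  {"dx":0.09,"dy":-0.27,"dz":0,"ax":0,"ay":0,"az":0,"claw":0},
  {"dx":0.12,"dy":-0.36,"dz":0,"ax":0,"ay":0,"az":0,"claw":0},
  {"dx":0.15,"dy":-0.45,"dz":0,"ax":0,"ay":0,"az":0,"claw":0},
  {"dx":0.18,"dy":-0.53,"dz":0,"ax":0,"ay":0,"az":0,"claw":0},
  {"dx":0.21,"dy":-0.61,"dz":0,"ax":0,"ay":0,"az":0,"claw":0},
  {"dx":0.23,"dy":-0.68,"dz":0,"ax":0,"ay":0,"az":0,"claw":0},
  {"dx":0.25,"dy":-0.73,"dz":0,"ax":0,"ay":0,"az":0,"claw":0},
  {"dx":0.26,"dy":-0.765,"dz":0,"ax":0,"ay":0,"az":0,"claw":0},
  {"dx":0.265,"dy":-0.78,"dz":0,"ax":0,"ay":0,"az":0,"claw":0},
  {"dx":0.265,"dy":-0.78,"dz":0,"ax":0,"ay":0,"az":0,"claw":0},
])

```text
t: 16.35
tool_pos: [0.4783, -0.1845, 0.2558]
tcp_rot: [-0.0, 0.001, 1.0, 0.0]
wrist_force: [0.5, 0.0, -1.9]
opening: 0.41
```

drive_tool([
  {"dx":0,"dy":0,"dz":0.03,"ax":0,"ay":0,"az":0,"claw":0},
  {"dx":0,"dy":0,"dz":0.08,"ax":0,"ay":0,"az":0,"claw":0},
  {"dx":0,"dy":0,"dz":0.15,"ax":0,"ay":0,"az":0,"claw":0},
  {"dx":0,"dy":0,"dz":0.22,"ax":0,"ay":0,"az":0,"claw":0},
  {"dx":0,"dy":0,"dz":0.29,"ax":0,"ay":0,"az":0,"claw":0},
  {"dx":0,"dy":0,"dz":0.35,"ax":0,"ay":0,"az":0,"claw":0},
  {"dx":0,"dy":0,"dz":0.39,"ax":0,"ay":0,"az":0,"claw":0},
  {"dx":0,"dy":0,"dz":0.4,"ax":0,"ay":0,"az":0,"claw":0},
  {"dx":0,"dy":0,"dz":0.4,"ax":0,"ay":0,"az":0,"claw":0},
  {"dx":0,"dy":0,"dz":0.4,"ax":0,"ay":0,"az":0,"claw":0},
  {"dx":0,"dy":0,"dz":0.4,"ax":0,"ay":0,"az":0,"claw":0},
])

```text
t: 17.27
tool_pos: [0.4799, -0.184, 0.1575]
tcp_rot: [0.001, -0.0, 1.0, -0.0]
wrist_force: [0.6, 0.5, -1.0]
opening: 0.408
```

```bash
python3 snap.py 11; python3 - <<'E'
from h import *
c=pickle.load(open("side11.pkl","rb"));cv2.imwrite("pics/side11z.png",cv2.resize(c["frame"][200:350,280:430],None,fx=4,fy=4,interpolation=cv2.INTER_CUBIC))
c=pickle.load(open("top11.pkl","rb"));cv2.imwrite("pics/top11z.png",cv2.resize(c["frame"][250:340,350:450],None,fx=4,fy=4,interpolation=cv2.INTER_CUBIC))
E
```

```text
{'t': np.float64(17.2667), 'tool_pos': array([ 0.4799, -0.184 ,  0.1575]), 'tcp_rot': array([ 9.e-04, -2.e-04,  1.e+00, -5.e-04]), 'wrist_force': array([ 0.5727,  0.4842, -1.0307]), 'opening': np.float64(0.4079)}
```

View pics/side11z.png

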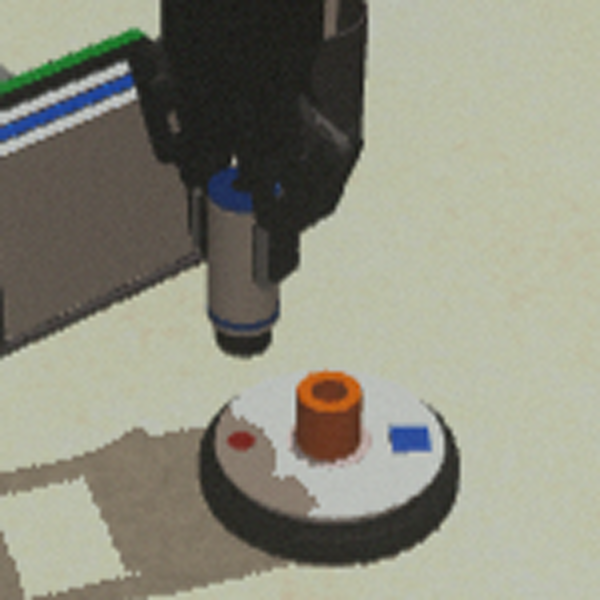

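View pics/top11z.png

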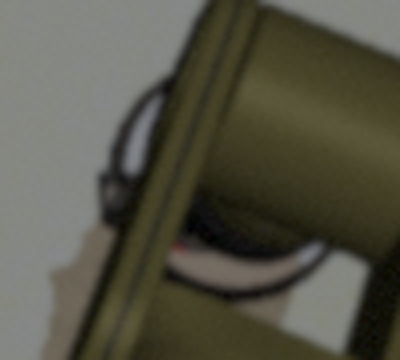

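```bash
python3 - <<'E'
from h import *
c=pickle.load(open("side11.pkl","rb"))
a=np.arange(0,6.28,.02)
X=(.4790,-.1838); zb=.1565-.0664
for n,r,z in(("lens",.014,zb),("nose top",.014,zb+.016),("barrel low",.018,zb+.016),("barrel +40",.018,zb+.04),("cap",.018,zb+.095)):
  p=np.array([proj(c,(X[0]+r*np.cos(t),X[1]+r*np.sin(t),z)) for t in a]);print(n,p.min(0).round(1),p.max(0).round(1))
g=cv2.cvtColor(c["frame"],cv2.COLOR_BGR2GRAY)
for y in list(range(255,292,3))+[286,287,288,289,290]: print(y,g[y,326:356])
E
```

```text
lens [332.8 281.4] [346.6 289.9]
nose top [332.7 275.1] [346.6 283.5]
barrel low [330.7 273.9] [348.6 284.8]
barrel +40 [330.6 264.4] [348.7 275.1]
cap [330.3 241.7] [348.9 252.1]
255 [86 44 65 55 36 39 71 75 85 86 89 90 93 93 93 94 94 90 42 38 38 38 32 40
 36 41 40 36 38 39]
258 [ 84  64  66  55  40  42  71  78  80  85  89  90  91  93  95  92  97  54
  64  64  67  45  37  37  34  38  33  38  58 147]
261 [ 89  84  69  59  35  39  69  80  86  87  88  91  92  92  95  91  93  50
  63  66  68  46  42  38  42  38  37  38  65 183]
264 [ 56  71  75  65  58  53  76  83  84  86  91  90  92  94  97  97  95  56
  66  66  65  43  39  37  38  39  39  36  59 183]
267 [ 99 147 180 183 182 152  79  77  86  87  92  93  91  95  93  91  92  58
  61  66  67  39  40  37  41  39  44  86 147 185]
270 [183 185 184 183 183 150  77  80  81  88  87  90  95  94  94  92  91  72
  69  67  66  59  51  62 133 186 184 186 189 186]
273 [185 185 180 183 182 151  79  77  86  90  87  91  94  96  94  97  95  96
  94  90  87  84  80  95 183 185 184 186 185 185]
276 [184 184 182 181 178 146  77  80  85  89  92  91  95  95 
[... 635 characters left out ...]
186 181 184 182
 187 184 189 188 185 187 187 187 186 185 183 184]
286 [185 183 181 185 184 183 180 185 123  52  42  38  41  39  40  37  39  37
  37  37  52 145 180 186 187 184 186 185 185 186]
287 [184 184 185 188 185 184 183 183 183 101  57  48  40  40  39  39  37  36
  42  52 117 183 188 188 186 188 186 189 189 186]
288 [185 183 185 186 186 182 183 187 186 184 123  95  66  71  55  59  53  86
  97 116 185 183 186 186 188 186 184 188 185 186]
289 [187 186 185 185 188 183 187 186 187 185 183 187 152 147 120 119 119 183
 188 185 187 186 185 186 181 186 186 186 184 185]
290 [186 189 183 185 183 186 187 187 186 185 187 183 188 186 185 180 186 186
 187 185 185 184 186 188 188 186 185 187 184 188]
```

drive_tool([
  {"dx":0,"dy":0,"dz":0.02,"ax":0,"ay":0,"az":0,"claw":0},
  {"dx":0,"dy":0,"dz":0.05,"ax":0,"ay":0,"az":0,"claw":0},
  {"dx":0,"dy":0,"dz":0.08,"ax":0,"ay":0,"az":0,"claw":0},
  {"dx":0,"dy":0,"dz":0.11,"ax":0,"ay":0,"az":0,"claw":0},
  {"dx":0,"dy":0,"dz":0.135,"ax":0,"ay":0,"az":0,"claw":0},
  {"dx":0,"dy":0,"dz":0.155,"ax":0,"ay":0,"az":0,"claw":0},
  {"dx":0,"dy":0,"dz":0.175,"ax":0,"ay":0,"az":0,"claw":0},
  {"dx":0,"dy":0,"dz":0.19,"ax":0,"ay":0,"az":0,"claw":0},
  {"dx":0,"dy":0,"dz":0.2,"ax":0,"ay":0,"az":0,"claw":0},
  {"dx":0,"dy":0,"dz":0.207,"ax":0,"ay":0,"az":0,"claw":0},
  {"dx":0,"dy":0,"dz":0.212,"ax":0,"ay":0,"az":0,"claw":0},
  {"dx":0,"dy":0,"dz":0.212,"ax":0,"ay":0,"az":0,"claw":0},
])

```text
t: 18.37
tool_pos: [0.4791, -0.1837, 0.1032]
tcp_rot: [-0.0, -0.0, 1.0, -0.0]
wrist_force: [0.5, 0.3, -0.3]
opening: 0.413
```

drive_tool([
  {"dx":0,"dy":0,"dz":0,"ax":0,"ay":0,"az":0,"claw":0},
  {"dx":0,"dy":0,"dz":0,"ax":0,"ay":0,"az":0,"claw":0},
  {"dx":0,"dy":0,"dz":0,"ax":0,"ay":0,"az":0,"claw":0},
  {"dx":0,"dy":0,"dz":0,"ax":0,"ay":0,"az":0,"claw":0},
  {"dx":0,"dy":0,"dz":0,"ax":0,"ay":0,"az":0,"claw":0},
  {"dx":0,"dy":0,"dz":0,"ax":0,"ay":0,"az":0,"claw":0},
])

```text
t: 18.87
tool_pos: [0.4792, -0.1838, 0.1034]
tcp_rot: [0.0, -0.0, 1.0, -0.0]
wrist_force: [0.2, 1.4, -0.8]
opening: 0.415
```

```bash
python3 snap.py 12; python3 - <<'E'
from h import *
c=pickle.load(open("side12.pkl","rb"));cv2.imwrite("pics/side12z.png",cv2.resize(c["frame"][200:350,280:430],None,fx=4,fy=4,interpolation=cv2.INTER_CUBIC))
t_=pickle.load(open("top12.pkl","rb"));cv2.imwrite("pics/top12z.png",cv2.resize(t_["frame"][250:340,350:450],None,fx=4,fy=4,interpolation=cv2.INTER_CUBIC))
a=np.arange(0,6.28,.02)
X=(.4788,-.1834); zb=.1035-.0666
for n,r,z in(("lens",.014,zb),("nose top",.014,zb+.016),("barrel low",.018,zb+.016)):
  p=np.array([proj(c,(X[0]+r*np.cos(t),X[1]+r*np.sin(t),z)) for t in a]);print(n,p.min(0).round(1),p.max(0).round(1))
print("mark pred",proj(c,(X[0],X[1],.026)),"px/mm z",proj(c,(X[0],X[1],.027))-proj(c,(X[0],X[1],.026)))
g=cv2.cvtColor(c["frame"],cv2.COLOR_BGR2GRAY)
for y in range(290,318,1): print(y,g[y,326:356])
E
```

```text
{'t': np.float64(18.8667), 'tool_pos': array([ 0.4792, -0.1838,  0.1034]), 'tcp_rot': array([ 1.e-04, -1.e-04,  1.e+00, -0.e+00]), 'wrist_force': array([ 0.2002,  1.4491, -0.775 ]), 'opening': np.float64(0.4147)}
lens [332.8 301.6] [346.3 310.2]
nose top [332.7 295.6] [346.3 304.2]
barrel low [330.8 294.4] [348.3 305.5]
mark pred [339.52336308 309.90035021] px/mm z [-0.00067754 -0.3697171 ]
290 [189 191 190 188 187 127  80  79  85  91  95  92  94  96  99  98  80  51
  69  69  55  41  42  39  39  72 123 187 187 190]
291 [189 188 189 191 192 132  82  82  88  88  90  91  98  96 101  95  80  50
  66  72  56  43  40  52  91 163 190 188 191 187]
292 [188 187 191 188 191 134  86  78  88  89  96  96  97  98  95  95  98  56
  67  71  71  58  45 110 187 187 190 189 189 192]
293 [185 188 189 189 187 157  84  82  86  90  94  96  95  94  96  94 101  85
  69  71  71  75  75 155 187 191 191 193 190 190]
294 [191 187 192 188 188 158  83  84  88  92  92  93  96  95  97  98  97  98
  97  87  80  83  78 151 188 191 193 193 191 185]
295 [192 189 188 188 188 163  84  83  87  88  90  96  95  96  96  99  9
[... 2149 characters left out ...]
 97  97 126 126
 129 128 128 126 127 126 126 189 165 120 109  81]
313 [121 121 121  96  44  39  38  42 120 124 130 126 130 130 128 130 127 127
 126 129 129 123 125 127 129 189 194 165 110 109]
314 [121 119 117  94  43  41  39  39  91 124 128 127 123 124 126 128 127 128
 127 128 128 125 129 126 128 187 192 193 130 127]
315 [122 121 119  93  45  41  40  42  67 124 125 128 126 127 126 128 127 126
 125 127 125 124 123 126 130 188 194 190 193 189]
316 [125 120 120  96  48  41  37  40  39  98 126 130 126 128 126 125 127 123
 128 127 128 129 126 128 141 189 191 194 194 191]
317 [117 115 117  97  47  44  41  41  44  66 120 128 128 128 128 125 129 126
 128 130 126 124 126 127 180 191 182 180 181 191]
```

View pics/side12z.png

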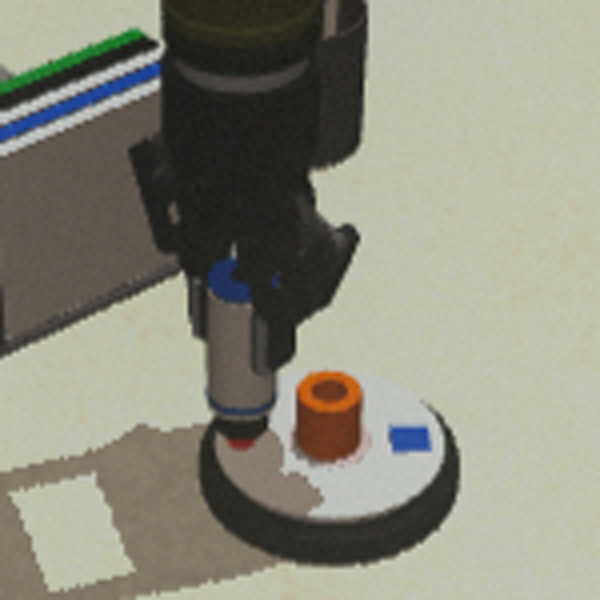

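View pics/top12z.png

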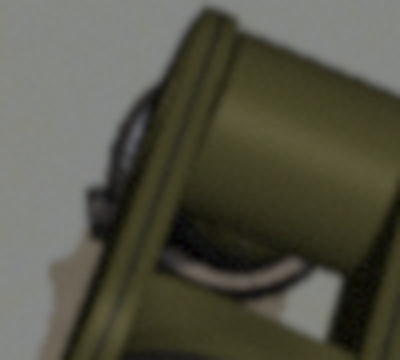

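The side view shows the nose hanging just over the red mark at about (240,440) in the zoom, with roughly a 10–11 mm gap and the barrel vertical. I'll make a half-millimetre trim, settle, then do a final check.

drive_tool([
  {"dx":0.002,"dy":0,"dz":0.002,"ax":0,"ay":0,"az":0,"claw":0},
  {"dx":0.002,"dy":0,"dz":0.002,"ax":0,"ay":0,"az":0,"claw":0},
  {"dx":0.002,"dy":0,"dz":0.002,"ax":0,"ay":0,"az":0,"claw":0},
  {"dx":0.002,"dy":0,"dz":0.002,"ax":0,"ay":0,"az":0,"claw":0},
  {"dx":0.002,"dy":0,"dz":0.002,"ax":0,"ay":0,"az":0,"claw":0},
  {"dx":0.002,"dy":0,"dz":0.002,"ax":0,"ay":0,"az":0,"claw":0},
  {"dx":0.002,"dy":0,"dz":0.002,"ax":0,"ay":0,"az":0,"claw":0},
  {"dx":0.002,"dy":0,"dz":0.002,"ax":0,"ay":0,"az":0,"claw":0},
])

```text
t: 19.63
tool_pos: [0.4786, -0.1837, 0.1028]
tcp_rot: [-0.0, -0.0, 1.0, -0.0]
wrist_force: [-0.9, -0.0, -1.1]
opening: 0.415
```

```bash
python3 snap.py 13; python3 - <<'E'
from rig import *
print(abs(sense()["qvel"]).max())
print(hand_in())
E
```

```text
{'t': np.float64(19.6333), 'tool_pos': array([ 0.4786, -0.1837,  0.1028]), 'tcp_rot': array([-0.e+00, -1.e-04,  1.e+00, -0.e+00]), 'wrist_force': array([-0.8908, -0.019 , -1.1077]), 'opening': np.float64(0.4148)}
0.0020424698361414784
the job is handed in; nothing more can be done
None
```

The job is done and handed in at about 19.7 s. The clamp ring is seated over the spindle and released. The microscope went over the rack with its lens about 60 mm above the rack's top, and the arm still holds it over the red mark.

- **Clamp:** after release, its outline in the side view matched a clamp seated flat on the disc to within about 1 pixel. The top view also showed it around the spindle.
- **Microscope position:** the tool reads (0.4786, -0.1837) against a mark estimate of (0.4788, -0.1834). Before a last 0.5 mm trim, the side view put the lens 0.5–1 mm off the mark sideways.
- **Lens height:** I estimate 10–11 mm above the disc, good to about 1–2 mm.
- **Steadiness:** the tool points straight down, the joints were still, and the wrist force was only about the microscope's weight.
- **Limits of the checks:** the arm hid the lens from the top camera at the end, so the final centring rests on the side view and the tool reading. I did not look at the last pictures, taken after the trim. The two cameras' estimates of the mark differed by about 1.5 mm, within their stated calibration.
- **Surroundings:** I saw no bump to the rack or the other objects, but I did not measure the mouse, pen pot or loose case at the end.

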